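# Put the sealant tools away in the bypass-door case

## Task

Put the sealant tools that lie on the bench away in the flat case: slide one clear door all the way past the other, lay each tool that belongs in that bay flat in the compartment of its own shape, head and handle as outlined, slide the door back, and do the other bay likewise. Finish with both doors fully shut and everything else on the bench left where it is.

Things in the scene. Friction and masses are not known exactly. Their poses are not given: they have to be found in the camera images.
- smoother_c (a point): smoothing tool: dark rubbery bar handle with a round disc head 44 wide and 8 thick at one end; 130 long overall, handle from 65 behind this point. Handle 16 wide, 16 high. This point: middle of the grip, 8 above the flat underside, near the centre of mass; x axis along the tool to its head, z up as it lies. About 50 g. Absent in some starts.
- smoother_tip (a point): head end of the smoother, on its centre line, 65 mm along the tool's x axis from smoother_c
- scraper_c (a point): caulk scraper: grey plastic bar handle with a short wide cross blade at one end (T shape; blade 48 wide, 18 long, 8 thick); 130 long overall, handle from 65 behind this point. Handle 16 wide, 16 high. This point: middle of the grip, 8 above the flat underside, near the centre of mass; x axis along the tool to its head, z up as it lies. About 50 g. Absent in some starts.
- scraper_tip (a point): head end of the scraper, on its centre line, 65 mm along the tool's x axis from scraper_c
- opener_c (a point): cartridge opener: the shortest tool, white plastic bar handle with a small rectangular head 30 wide, 24 long, 8 thick at one end; 100 long overall, handle from 50 behind this point. Handle 16 wide, 16 high. This point: middle of the grip, 8 above the flat underside, near the centre of mass; x axis along the tool to its head, z up as it lies. About 50 g. Absent in some starts.
- opener_tip (a point): head end of the opener, on its centre line, 50 mm along the tool's x axis from opener_c
- spanner_c (a point): nozzle spanner: black plastic bar handle with a two-pronged fork head 34 wide, 35 long, 8 thick at one end; 130 long overall, handle from 65 behind this point. Handle 16 wide, 16 high. This point: middle of the grip, 8 above the flat underside, near the centre of mass; x axis along the tool to its head, z up as it lies. About 50 g. Absent in some starts.
- spanner_tip (a point): head end of the spanner, on its centre line, 65 mm along the tool's x axis from spanner_c
- case: aluminium case, 190 deep (x) by 510 wide (y); origin under its centre. Front, back walls 54 high. A mid wall splits it into two bays: one with tray_a, one with tray_b (which is which varies). Two clear bypass doors lie level on top, on two tracks; the pull of the lower stops against the upper, so only one bay can be fully open at a time. With one door fully slid away its bay is open from 34 mm off the middle to the end wall at 250.
- door_hi (a joint): door over the case's +y bay: 0 is shut, grows to 0.218 m (end stop) as it slides towards the case's -y, over the other door. Drags with about 1.5 N and stays where left. Its upper face is 50 mm above the bench.
- door_hi_pull (a point): centre of the top face of that door's pull bar, 74 mm above the bench. Aluminium bar on the door, 12 wide along the sliding direction, 70 long across it, 24 high, 18 mm in from the door's outer end (nothing higher beyond it). Moves with the door; axes as the case.
- door_lo (a joint): door over the case's -y bay: 0 is shut, grows to 0.218 m (end stop) as it slides towards the case's +y, under the other door. Drags with about 1.5 N and stays where left. Its upper face is 43 mm above the bench.
- door_lo_pull (a point): centre of the top face of that door's pull bar, 74 mm above the bench. Aluminium bar on the door, 12 wide along the sliding direction, 70 long across it, 31 high, 18 mm in from the door's outer end (nothing higher beyond it). Moves with the door; axes as the case.
- tray_a_c (a point): centre of the floor of the white tray for smoothing tool and scraper, 12 mm above the bench; 170 (x) by 200 (y), fixed in one bay, axes as the case. Two compartments 70 apart along y, tools lying along x: dark outline of the tool on the floor, ribs 9 high round handle tail and head, 3 mm clearance; no ribs within 20 mm of mid-length (room for fingers). Shut doors are 26 mm or more above this floor.
- tray_b_c (a point): centre of the floor of the white tray for opener and spanner, 12 mm above the bench; 170 (x) by 200 (y), fixed in one bay, axes as the case. Two compartments 70 apart along y, tools lying along x: dark outline of the tool on the floor, ribs 9 high round handle tail and head, 3 mm clearance; no ribs within 20 mm of mid-length (room for fingers). Shut doors are 26 mm or more above this floor.
- slot_smoother (a point): where smoother_c is when the smoother lies flat in its compartment (8 mm above the tray floor). Head towards the tray's +x. Axes as the tray.
- slot_scraper (a point): where scraper_c is when the scraper lies flat in its compartment (8 mm above the tray floor). Head towards the tray's -x. Axes as the tray.
- slot_opener (a point): where opener_c is when the opener lies flat in its compartment (8 mm above the tray floor). Head towards the tray's +x. Axes as the tray.
- slot_spanner (a point): where spanner_c is when the spanner lies flat in its compartment (8 mm above the tray floor). Head towards the tray's -x. Axes as the tray.
- tape_roll: roll of masking tape, 60 across, 24 high, on the bench near the robot; bystander, origin at its underside (not to be moved)
- putty_tin: steel tin, 56 across, 50 high, left of the case; bystander, origin at its underside (not to be moved)
- screwdriver: screwdriver lying right of the case; bystander, origin at its underside (not to be moved)
There are look-alikes about, which are no part of the job. Of the things that look like the part that bears opener_c, take the one that is farthest to the robot's right at the start. What is shaped like the part that bears scraper_c but green is not meant.

How it is judged (in metres and radians):
On the way, in this order (a step that is already met when the one before it is completed fails the run):
1. one door is slid open, past the other (more than 0.18 of 0.218 m) (value of joint any of door_hi, door_lo above 0.18 m), for 0.2 s.
2. every tool present lies flat in its own compartment, the right way round (horizontal distance between smoother_c and slot_smoother below 0.008 m and x of smoother_tip in the frame of slot_smoother between 0.055 and 0.075 m and y of smoother_tip in the frame of slot_smoother between -0.01 and 0.01 m and z of smoother_c in the frame of slot_smoother between -0.004 and 0.004 m and angle between each of smoother_c, scraper_c, opener_c, spanner_c's own z axis and vertical below 0.12 rad and horizontal distance between scraper_c and slot_scraper below 0.008 m and x of scraper_tip in the frame of slot_scraper between -0.075 and -0.055 m and y of scraper_tip in the frame of slot_scraper between -0.01 and 0.01 m and z of scraper_c in the frame of slot_scraper between -0.004 and 0.004 m and horizontal distance between opener_c and slot_opener below 0.008 m and x of opener_tip in the frame of slot_opener between 0.04 and 0.06 m and y of opener_tip in the frame of slot_opener between -0.01 and 0.01 m and z of opener_c in the frame of slot_opener between -0.004 and 0.004 m and horizontal distance between spanner_c and slot_spanner below 0.008 m and x of spanner_tip in the frame of slot_spanner between -0.075 and -0.055 m and y of spanner_tip in the frame of slot_spanner between -0.01 and 0.01 m and z of spanner_c in the frame of slot_spanner between -0.004 and 0.004 m), for 0.2 s.
At the end, for the whole second after the job is handed in: every tool present lies at rest in its own compartment: grip point within 8 mm and head end within 10 mm of its place along and across the compartment, height within 4 mm, tilted less than 0.12 rad; both doors within 15 mm of shut (all of step 2 and value of joint each of door_hi, door_lo below 0.015 m); the robot touches nothing.
It fails at once if a bystander is shifted by more than 50 mm (distance of any of tape_roll, putty_tin, screwdriver from where it was at the start of the episode above 0.05 m).
Of smoother, scraper, opener, spanner only 3 to 4 are there at a start; the rules pass over those that are not, and their reading is None.
At some moment in a run one of smoother, scraper, opener, spanner may be knocked a few centimetres aside while the robot is not near it.
It also fails if it takes over 210 s, if anything falls off the work surface, if the arm or the gripper's body presses on something with over 40 N, if the wrist force passes 120 N, or if a joint passes its speed limit or range.

## Robot

A 7-joint arm with a two-finger parallel gripper is mounted at the origin on the work surface. World frame = base frame: x ahead of the robot, y to its left, z up, the work surface at z = 0. Lengths are in m, angles in degrees, forces in N, time in s.
With the tool pointing down it reaches from about 0.425 to 0.875 m from the base axis. Payload 4.7 kg.
Tool frame: the origin (TCP) lies at the very end of the fingers, on their centre line; the grasp point (between the pads) lies 19 mm behind it; z points along the fingers, y is the line along which they close (so a half turn about z gives the same grasp; the last joint's range is limited). The gripper opens to 87 mm and grips with 3 to 60 N. Pads are 19 mm wide; open, the fingers measure 117 mm over their backs; the gripper's body (75 mm by 190 mm) begins 51 mm behind the grasp point.
Start: joints at [71.74, 18.392, -4.016, 83.108, 1.295, 78.541, -3.26], TCP at [0.212, -0.614, 0.223] pointing down, gripper open.
Joint ranges: [-163.93, 163.93], [-17.29, 119.83], [-79.2, 71.16], [3.27, 140.29], [-89.18, 269.18], [5.43, 117.66], [-154.24, 154.24]. Speed limits (degrees/s): [147.25, 147.25, 180, 180, 180, 180, 180].

## Interface

Orientations are given as [roll, pitch, yaw] about the fixed x, y, z axes, in that order (R = Rz(yaw) Ry(pitch) Rx(roll)).
In Python, from cell import get_obs, eyes, env gives the robot as it stands.
- The arm moves only by the tool servo_tool, never from a script. Its argument "series" is a list that holds one entry, the list of rows, each a list of 7 numbers: the shift along the tool's x, y, z in units of 300 mm (1.0 is 300 mm), then the turn, a rotation vector about the tool's x, y, z in units of pi rad (1.0 is pi rad), then the opening, from 0 (shut) to 1 (fully open). In form: [[[tx, ty, tz, wx, wy, wz, gripper], ...]]. A call has 1 to 12 rows; each row is the pose to reach, as a shift and turn from the pose commanded when the call began, along the tool's axes at that moment, turning the shorter way round; what a row does not reach only later rows make up. A row lasts 1/12 s, in which the tool goes at most 41.7 mm and 7.16 degrees, less where a joint would pass 70% of its speed; a pose out of reach is approached as far as the arm can. A call with a number of a shift or a turn outside -1 to 1 is refused whole. A call with a gripper value outside its range is refused whole. The fingers move at their own pace and stop on an object; "grip_force" is the grip in N (left out, the last holds). Time passes only in rows, so rows that repeat a pose let the fingers close. It gives the time, the measured TCP pose, the force, the opening and the grip force at its end, in the units of the state.
- get_obs(): the state, without advancing time (a new reading comes with each control period).
- eyes.read_camera(name): name is "scene" or "top"; returns a dict with "frame" (480x640x3 uint8, red, green, blue), "depth" (480x640 float32, m along the optical axis (not along the pixel's ray), 0 where there is no reading), "fx", "fy", "cx", "cy" (pixels), "origin" and "rotation" of the camera in the world. Camera axes: x right, y down, z forward; pixel columns grow to the right and rows downward; lengths in m; the calibration is good to about 2 mm. A picture is of the moment at which its call begins.
- env.sign_off(): hands the job in; it is judged then, once.
The state is a dict: "time_s": time; "qpos": joint angles; "joint_velocities": joint speeds; "effort": joint torques, N m; "tool_pos": TCP position; "tool_rot": TCP orientation; "force": force on the tool from outside, world axes, zero at the start; "wrist_torque": the same for the moment, N m; "grip_width": finger opening in m; "grasp_force": force on a finger pad.
Only numpy, scipy, OpenCV 4.12 (cv2) and the standard library are available. Lean on these libraries where they do the work, as an engineer would, in place of code of your own. Each camera call takes 0.05 s, during which the arm holds its last target. There are 200 camera calls.

## Working session

There is one attempt and no reset: what is moved stays moved. The work goes in short steps, Python scripts to look and compute and a tool call to move; the robot and the scene stay as the last step left them, time stands still between calls to the robot, and variables do not carry over. Pictures are saved under pics/ and viewed, at most 14 in all, crops included, and the job is handed in when it is done.

Besides the shell and the picture viewer there is one more tool, called after "Emit:" in YAML: its name, and indented under it one key for each argument. servo_tool: Moves the arm, as the interface text tells. Shifts and turns lie within -1 to 1; 1 stands for 300 mm of shift or pi rad of turn. Its arguments: {"type":"object","properties":{"series":{"type":"array"},"grip_force":{"type":"number"}},"required":["series"]}

```bash
ls; mkdir -p pics
python3 - <<'E'
from cell import get_obs, eyes, env
import cv2,numpy as np
o=get_obs(); print({k:np.round(v,3) for k,v in o.items()})
for n in("top","scene"):
    c=eyes.read_camera(n); cv2.imwrite(f'pics/{n}0.png',c["frame"][:,:,::-1])
    np.savez(f'{n}0.npz',**c); print(n,c["fx"],c["fy"],c["cx"],c["cy"],c["origin"],c["rotation"])
E
```

```text
pics
{'time_s': np.float64(0.0), 'qpos': array([71.739, 18.439, -4.015, 83.177,  1.295, 78.541, -3.259]), 'joint_velocities': array([-0.016,  0.06 ,  0.036,  0.007, -0.032, -0.019, -0.053]), 'effort': array([ 2.0000e-03, -4.9129e+01, -4.0300e-01, -3.1253e+01, -6.4000e-02,
        4.4000e-02,  0.0000e+00]), 'tool_pos': array([ 0.212, -0.614,  0.221]), 'tool_rot': array([-1.79889e+02,  6.00000e-03,  1.90700e+01]), 'force': array([-0.033,  0.249, -0.035]), 'wrist_torque': array([ 0.004, -0.059, -0.023]), 'grasp_force': np.float64(0.0), 'grip_width': np.float64(0.087)}
top 488.4403622550508 488.4403622550508 313.23559550622724 245.1573534666883 [0.31573655 0.01045833 1.20282409] [-174.52517343   -0.92818182  -90.43494023]
scene 462.8847288761336 462.8847288761336 324.29186221777957 238.6777468161781 [1.26524724 0.63267252 0.79154693] [-124.74988169    1.01515922  126.23274261]
```

View pics/top0.png

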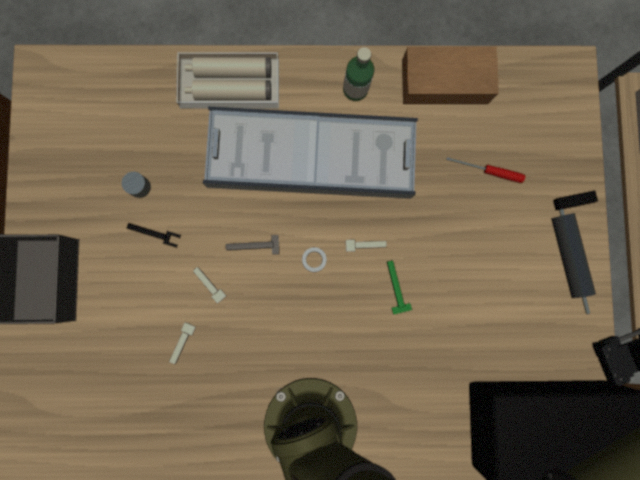

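View pics/scene0.png

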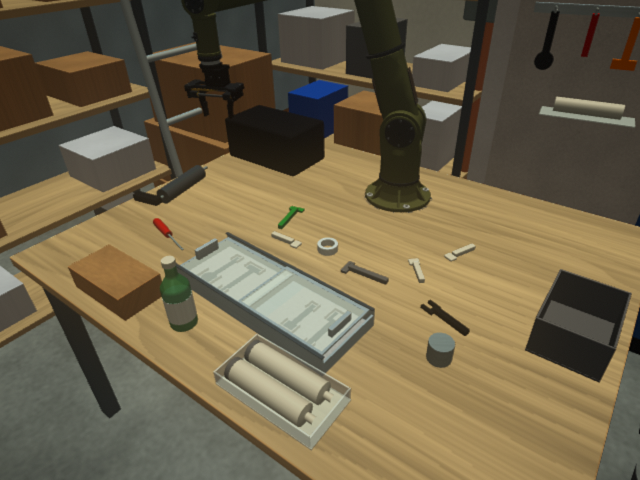

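```bash
cat > h.py <<'E'
import numpy as np,cv2
from scipy.spatial.transform import Rotation as R
def w(c,u,v,z):
    M=R.from_euler('xyz',c["rotation"],degrees=True).as_matrix()
    d=M@np.array([(u-c["cx"])/c["fx"],(v-c["cy"])/c["fy"],1.]); o=np.asarray(c["origin"])
    return o+d*(z-o[2])/d[2]
def px(c,p):
    M=R.from_euler('xyz',c["rotation"],degrees=True).as_matrix()
    q=M.T@(np.asarray(p)-c["origin"]); return c["cx"]+c["fx"]*q[0]/q[2],c["cy"]+c["fy"]*q[1]/q[2]
def crop(c,u0,v0,u1,v1,s,name):
    f=c["frame"][v0:v1,u0:u1,::-1]; cv2.imwrite(name,cv2.resize(f,None,fx=s,fy=s,interpolation=cv2.INTER_CUBIC))
def ortho(c,x0,x1,y0,y1,z,mmpp,name=None,grid=50):
    # world-plane view: up=+x,left=+y
    H=int((x1-x0)*1000/mmpp);W=int((y1-y0)*1000/mmpp)
    src=np.float32([px(c,(x,y,z)) for x,y in((x1,y1),(x1,y0),(x0,y0),(x0,y1))])
    dst=np.float32([(0,0),(W,0),(W,H),(0,H)])
    im=cv2.warpPerspective(c["frame"][:,:,::-1],cv2.getPerspectiveTransform(src,dst),(W,H),flags=cv2.INTER_CUBIC)
    if name: cv2.imwrite(name,im)
    return im
E
python3 - <<'E'
from h import *
c=dict(np.load('top0.npz'))
crop(c,200,100,420,200,3.6,'pics/case.png')
crop(c,120,215,400,315,2.8,'pics/tools.png')
for n,p in dict(case_tl=(211,109),case_tr=(417,120),case_br=(414,195),case_bl=(206,186)).items(): print(n,w(c,*p,.054).round(3), c["depth"][p[1]+3,p[0]])
E
```

```text
case_tl [0.758 0.236 0.054] 1.202254
case_tr [ 0.73  -0.264  0.054] 1.2425919
case_br [ 0.545 -0.251  0.054] 1.2234684
case_bl [0.569 0.245 0.054] 1.2138615
```

View pics/case.png

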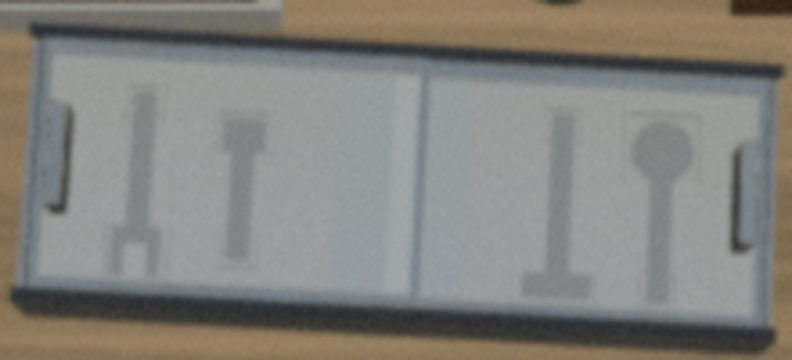

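View pics/tools.png

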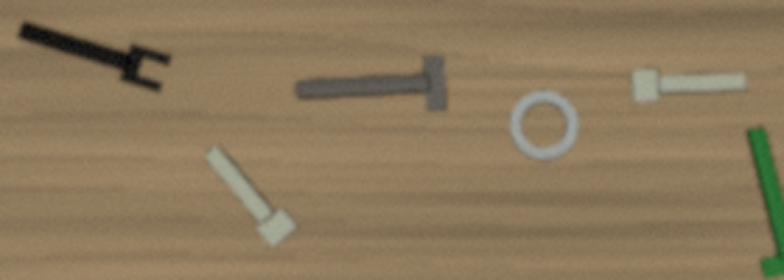

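Run:
```python
from h import *
c=dict(np.load('top0.npz'))
def C(u,v,z): return w(c,200+(u+.5)/3.6-.5,100+(v+.5)/3.6-.5,z)
def T(u,v,z): return w(c,120+(u+.5)/2.8-.5,215+(v+.5)/2.8-.5,z)
def line(n,t,h,f,z,L):
    a,b=f(*t,z),f(*h,z); d=b-a; print(n,'mid',((a+b)/2).round(4),'yaw',np.degrees(np.arctan2(d[1],d[0])).round(1),'len',np.linalg.norm(d).round(3))
line('slot spanner',(145,95),(134,275),C,.012,.13)
line('slot opener',(236,260),(244.5,119),C,.012,.1)
line('slot scraper',(563,113),(555,297),C,.012,.13)
line('slot smoother',(656,303),(662,121),C,.012,.13)
line('spanner',(22,30),(165,74),T,.012,.13)
line('scraper',(296,90),(445,82),T,.012,.13)
line('opener',(746,80),(634,86),T,.012,.1)
line('pull_hi',(62,102),(53,210),C,.074,.07)
line('pull_lo',(743,142),(737,250),C,.074,.07)
line('midwall',(425,65),(415,296),C,.054,.19)
for n,p in dict(tl=(33,27),tr=(781,70),br=(775,335),bl=(13,296)).items(): print(n,C(*p,.054).round(4))
```

```text
slot spanner mid [0.6666 0.1748 0.012 ] yaw 177.0 len 0.128
slot opener mid [0.6631 0.1053 0.012 ] yaw -3.3 len 0.1
slot scraper mid [ 0.6516 -0.1155  0.012 ] yaw 176.7 len 0.131
slot smoother mid [ 0.6464 -0.1849  0.012 ] yaw -3.1 len 0.129
spanner mid [0.4613 0.3813 0.012 ] yaw -107.5 len 0.131
scraper mid [0.4301 0.1399 0.012 ] yaw -87.3 len 0.13
opener mid [ 0.431  -0.1395  0.012 ] yaw 92.7 len 0.099
pull_hi mid [0.6677 0.2201 0.074 ] yaw 176.0 len 0.073
pull_lo mid [ 0.6396 -0.2284  0.074 ] yaw 175.4 len 0.073
midwall mid [ 0.6569 -0.0182  0.054 ] yaw 177.1 len 0.158
tl [0.7628 0.2412 0.054 ]
tr [ 0.7322 -0.2627  0.054 ]
br [ 0.5505 -0.2536  0.054 ]
bl [0.5789 0.2521 0.054 ]
```

Candidates for the opener are (366,244), (209,284) and (182,343). The crop confirms that the first is the one farthest to the robot's right, so I take that one. The grey T-shape at (252,244) is the scraper; the green one at (399,287) is not meant. The black fork at (153,235) is the spanner, and there is no smoother. Tray_b is in the +y bay and tray_a in the -y bay. I start with door_lo.

Emit:
servo_tool:
  series:
    - [[0.889,-0.37,0.16,0,0,0.1233,0.6],[0.889,-0.37,0.16,0,0,0.1233,0.6],[0.889,-0.37,0.16,0,0,0.1233,0.6],[0.889,-0.37,0.16,0,0,0.1233,0.6],[0.889,-0.37,0.16,0,0,0.1233,0.6],[0.889,-0.37,0.16,0,0,0.1233,0.6],[0.889,-0.37,0.16,0,0,0.1233,0.6],[0.889,-0.37,0.16,0,0,0.1233,0.6],[0.889,-0.37,0.16,0,0,0.1233,0.6]]

```text
time_s: 0.85
tool_pos: [0.4312, -0.4181, 0.1735]
tool_rot: [-179.8, 0.0, -2.7]
force: [-0.6, -1.1, -0.3]
grip_width: 0.053
grasp_force: 0.0
```

```bash
cat > plan.py <<'E'
# usage: plan.py x y z yaw [x y z yaw ...]: all relative to the pose now
import sys;from h import *;from cell import get_obs
o=get_obs();p=o["tool_pos"];y=np.radians(o["tool_rot"][2])
print('t',round(float(o["time_s"]),2),'pos',np.round(p,4),'rot',np.round(o["tool_rot"],2),'grip',round(float(o["grip_width"]),4),'F',np.round(o["force"],1),'q7',np.round(o["qpos"],0))
a=list(map(float,sys.argv[1:]))
M=R.from_euler('xyz',[180,0,np.degrees(y)],degrees=True).as_matrix()
for i in range(0,len(a),4):
    d=M.T@(np.array(a[i:i+3])-p)/.3; wz=-((a[i+3]-np.degrees(y)+180)%360-180)/180
    print(np.round(d,3).tolist(),'wz',round(wz,4),'rows',int(max(np.ceil(np.linalg.norm(d)*300/41.7),np.ceil(abs(wz)*180/7.16))))
E
python3 plan.py 0.643 -0.2294 0.12 -3.15 0.643 -0.2294 0.059 -3.15
```

```text
t 0.85 pos [ 0.4312 -0.4181  0.1735] rot [-1.7985e+02  2.0000e-02 -2.6800e+00] grip 0.053 F [-0.6 -1.1 -0.3] q7 [ 51.  15. -11.  94.   3.  72. -53.]
[0.676, -0.661, 0.178] wz 0.0026 rows 7
[0.676, -0.661, 0.382] wz 0.0026 rows 8
```

Emit:
servo_tool:
  series:
    - [[0.68,-0.655,0.18,0,0,0,0.6],[0.68,-0.655,0.18,0,0,0,0.6],[0.68,-0.655,0.18,0,0,0,0.6],[0.68,-0.655,0.18,0,0,0,0.6],[0.68,-0.655,0.18,0,0,0,0.6],[0.68,-0.655,0.18,0,0,0,0.6],[0.68,-0.655,0.18,0,0,0,0.6],[0.68,-0.655,0.18,0,0,0,0.6],[0.68,-0.655,0.18,0,0,0,0.6],[0.68,-0.655,0.18,0,0,0,0.6]]

```text
time_s: 1.68
tool_pos: [0.6414, -0.2396, 0.12]
tool_rot: [179.9, 0.1, -3.2]
force: [-0.0, -1.1, 0.4]
grip_width: 0.0524
grasp_force: 0.0
```

```bash
python3 plan.py 0.643 -0.2294 0.059 -3.15; python3 -c "
from h import *;from cell import eyes
c=eyes.read_camera('scene');crop(c,150,190,400,378,3,'pics/s1.png');np.savez('s1.npz',**c)"
```

```text
t 1.68 pos [ 0.6414 -0.2396  0.12  ] rot [ 1.799e+02  9.000e-02 -3.240e+00] grip 0.0524 F [-0.  -1.1  0.4] q7 [ 31.  27. -17.  84.   8.  70. -81.]
[0.003, -0.034, 0.203] wz -0.0005 rows 2
```

View pics/s1.png

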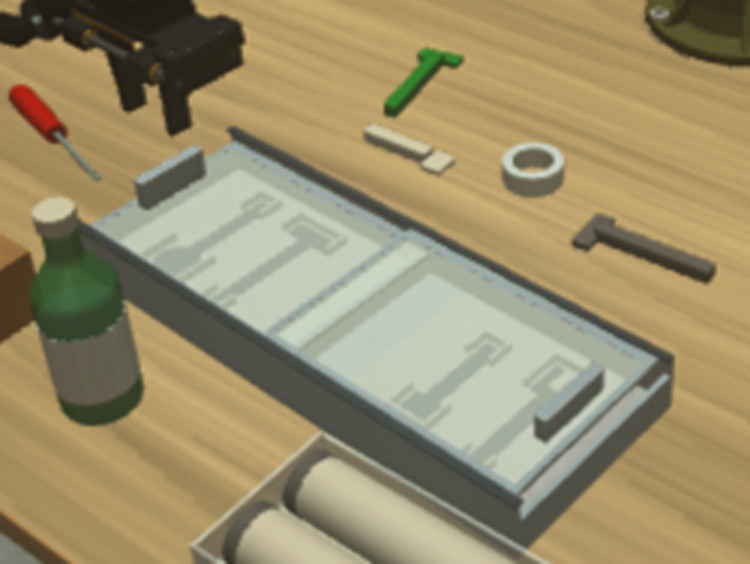

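The open gripper is above and outside the lo pull (170,178 in the crop), with nothing in the way. I'll descend over it and grip.

Emit:
servo_tool:
  series:
    - [[0.003,-0.034,0,0,0,0,0.6],[0.003,-0.034,0.1,0,0,0,0.6],[0.003,-0.034,0.2,0,0,0,0.6],[0.003,-0.034,0.2,0,0,0,0.6],[0.003,-0.034,0.2,0,0,0,0.6],[0.003,-0.034,0.2,0,0,0,0.0],[0.003,-0.034,0.2,0,0,0,0.0],[0.003,-0.034,0.2,0,0,0,0.0],[0.003,-0.034,0.2,0,0,0,0.0],[0.003,-0.034,0.2,0,0,0,0.0],[0.003,-0.034,0.2,0,0,0,0.0],[0.003,-0.034,0.2,0,0,0,0.0]]
  grip_force: 15

```text
time_s: 2.73
tool_pos: [0.6444, -0.2282, 0.0612]
tool_rot: [179.9, -0.1, -3.2]
force: [0.6, -2.1, 2.0]
grip_width: 0.0134
grasp_force: 0.7
```

```bash
python3 plan.py
```

```text
t 2.73 pos [ 0.6444 -0.2282  0.0612] rot [ 1.7991e+02 -7.0000e-02 -3.1600e+00] grip 0.0134 F [ 0.6 -2.1  2. ] q7 [ 30.  30. -17.  88.   9.  64. -82.]
```

Emit:
servo_tool:
  series:
    - [[0,0,0,0,0,0,0],[0,-0.06,0,0,0,0,0],[0,-0.14,0,0,0,0,0],[0,-0.22,0,0,0,0,0],[0,-0.3,0,0,0,0,0],[0,-0.38,0,0,0,0,0],[0,-0.46,0,0,0,0,0],[0,-0.54,0,0,0,0,0],[0,-0.62,0,0,0,0,0],[0,-0.68,0,0,0,0,0],[0,-0.72,0,0,0,0,0],[0,-0.72,0,0,0,0,0]]

```text
time_s: 3.73
tool_pos: [0.6563, -0.0225, 0.061]
tool_rot: [179.1, -0.1, -3.4]
force: [-0.1, -16.7, 4.1]
grip_width: 0.0118
grasp_force: 15.0
```

```bash
python3 plan.py
```

```text
t 3.73 pos [ 0.6563 -0.0225  0.061 ] rot [ 1.791e+02 -7.000e-02 -3.360e+00] grip 0.0118 F [ -0.1 -16.7   4.1] q7 [  15.   27.  -20.   92.   11.   63. -102.]
```

Emit:
servo_tool:
  series:
    - [[0,-0.72,0,0,0,0,0],[0,0.0,0,0,0,0,0.4],[0,0.0,0,0,0,0,0.4],[0,0.0,0,0,0,0,0.4],[0,0.0,0,0,0,0,0.4],[0,0.0,-0.1,0,0,0,0.4],[0,0.0,-0.2,0,0,0,0.5],[0,0.0,-0.3,0,0,0,0.5],[0,0.0,-0.3,0,0,0,0.5],[-0.75,-0.4,-0.3,0,0,0,0.5],[-0.75,-0.4,-0.3,0,0,0,0.5],[-0.75,-0.4,-0.3,0,0,0,0.5]]

```text
time_s: 4.73
tool_pos: [0.5472, 0.0555, 0.1498]
tool_rot: [-179.9, 0.1, -3.1]
force: [0.3, 0.6, 0.4]
grip_width: 0.0438
grasp_force: 0.0
```

```bash
python3 plan.py 0.43 0.14 0.10 92.7; python3 -c "
from h import *;from cell import eyes,env
c=eyes.read_camera('top');crop(c,110,90,430,330,2.5,'pics/t2.png');np.savez('t2.npz',**c)"
```

```text
t 4.73 pos [0.5472 0.0555 0.1498] rot [-1.7991e+02  7.0000e-02 -3.0900e+00] grip 0.0438 F [0.3 0.6 0.4] q7 [  14.   11.  -25.  102.    5.   68. -105.]
[-0.405, -0.26, 0.166] wz -0.5322 rows 14
```

View pics/t2.png

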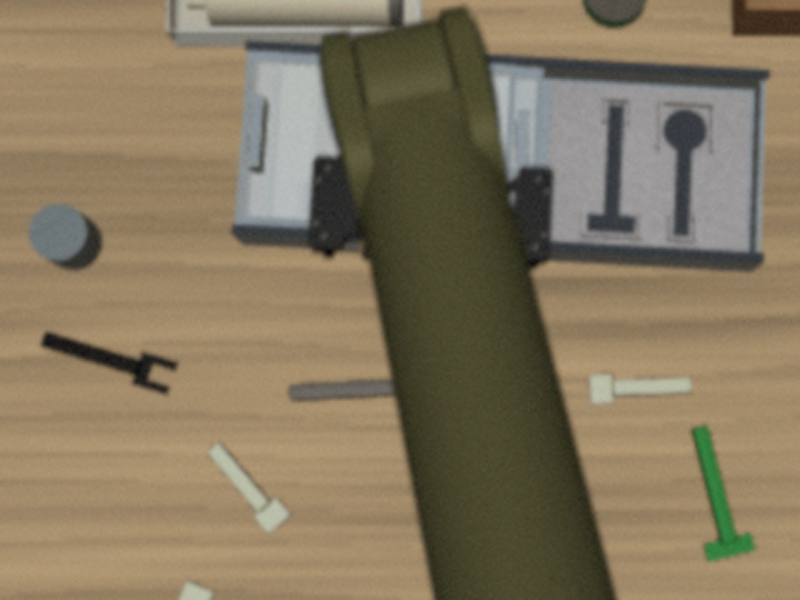

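The lo door is open (its edge at about column 548 of the crop), the -y bay is clear, and the scraper has not moved.

Run:
```python
from h import *
c=dict(np.load('t2.npz'))
C=lambda u,v,z:w(c,110+(u+.5)/2.5-.5,90+(v+.5)/2.5-.5,z)
a,b=C(617,104,.012),C(609.5,230,.012);print('scr',(a+b)/2,np.linalg.norm(b-a),np.degrees(np.arctan2(*(b-a)[1::-1])))
a,b=C(682,235,.012),C(685.5,110,.012);print('smo',(a+b)/2,np.linalg.norm(b-a))
print('edge',C(548,160,.043)); a=C(291,393,.012);print('scraper tail',a)
```

```text
scr [ 0.65176787 -0.11568557  0.012     ] 0.12895990203796143 175.76265507341398
smo [ 0.64593068 -0.18613325  0.012     ] 0.12775764584955346
edge [ 0.64985078 -0.04894964  0.043     ]
scraper tail [0.42674774 0.20310509 0.012     ]
```

Emit:
servo_tool:
  series:
    - [[-0.2,-0.13,0,0,0,-0.26,0.5],[-0.2,-0.13,0,0,0,-0.26,0.5],[-0.2,-0.13,0,0,0,-0.26,0.5],[-0.2,-0.13,0,0,0,-0.26,0.5],[-0.2,-0.13,0,0,0,-0.26,0.5],[-0.2,-0.13,0,0,0,-0.26,0.5],[-0.4,-0.26,0,0,0,-0.532,0.5],[-0.4,-0.26,0,0,0,-0.532,0.5],[-0.4,-0.26,0,0,0,-0.532,0.5],[-0.4,-0.26,0,0,0,-0.532,0.5],[-0.4,-0.26,0,0,0,-0.532,0.5],[-0.4,-0.26,0,0,0,-0.532,0.5]]

```text
time_s: 5.78
tool_pos: [0.4328, 0.1391, 0.1505]
tool_rot: [180.0, -0.0, 83.3]
force: [0.7, 0.1, -0.5]
grip_width: 0.0432
grasp_force: 0.0
```

```bash
python3 plan.py 0.43 0.14 0.08 92.7 0.43 0.14 0.004 92.7
```

```text
t 5.78 pos [0.4328 0.1391 0.1505] rot [ 1.800e+02 -1.000e-02  8.332e+01] grip 0.0432 F [ 0.7  0.1 -0.5] q7 [ 12.  -2. -32. 114.  -1.  67. -27.]
[0.002, -0.01, 0.235] wz -0.0521 rows 2
[0.002, -0.01, 0.488] wz -0.0521 rows 4
```

Emit:
servo_tool:
  series:
    - [[0.003,-0.009,0.1,0,0,-0.052,0.5],[0.003,-0.009,0.2,0,0,-0.052,0.5],[0.003,-0.009,0.3,0,0,-0.052,0.5],[0.003,-0.009,0.4,0,0,-0.052,0.5],[0.003,-0.009,0.488,0,0,-0.052,0.5],[0.003,-0.009,0.488,0,0,-0.052,0.5],[0.003,-0.009,0.488,0,0,-0.052,0.0],[0.003,-0.009,0.488,0,0,-0.052,0.0],[0.003,-0.009,0.488,0,0,-0.052,0.0],[0.003,-0.009,0.488,0,0,-0.052,0.0],[0.003,-0.009,0.488,0,0,-0.052,0.0],[0.003,-0.009,0.488,0,0,-0.052,0.0]]
  grip_force: 20

```text
time_s: 6.78
tool_pos: [0.4309, 0.1389, 0.0046]
tool_rot: [180.0, 0.0, 92.2]
force: [-0.9, 0.7, 2.3]
grip_width: 0.0158
grasp_force: 20.0
```

```bash
python3 plan.py
```

```text
t 6.78 pos [0.4309 0.1389 0.0046] rot [1.7996e+02 1.0000e-02 9.2180e+01] grip 0.0158 F [-0.9  0.7  2.3] q7 [ 10.  11. -33. 122.   7.  49. -25.]
```

Emit:
servo_tool:
  series:
    - [[0,0,-0.13,0,0,0,0],[0,0,-0.26,0,0,0,0],[0,0,-0.4,0,0,0,0],[0,0.08,-0.5,0,0,0.04,0],[-0.1,0.16,-0.5,0,0,0.08,0],[-0.2,0.24,-0.5,0,0,0.12,0],[-0.3,0.32,-0.5,0,0,0.16,0],[-0.4,0.4,-0.5,0,0,0.2,0],[-0.5,0.48,-0.5,0,0,0.24,0],[-0.6,0.56,-0.5,0,0,0.28,0],[-0.7,0.63,-0.5,0,0,0.32,0],[-0.8,0.7,-0.5,0,0,0.36,0]]

```text
time_s: 7.78
tool_pos: [0.6504, -0.0946, 0.1538]
tool_rot: [-180.0, 0.0, 27.3]
force: [-0.2, -0.0, -0.4]
grip_width: 0.0158
grasp_force: 20.0
```

```bash
python3 plan.py 0.6517 -0.1156 0.12 -3.3
```

```text
t 7.78 pos [ 0.6504 -0.0946  0.1538] rot [-1.800e+02  3.000e-02  2.735e+01] grip 0.0158 F [-0.2 -0.  -0.4] q7 [ 19.  22. -17.  87.   7.  72. -61.]
[-0.028, 0.064, 0.113] wz 0.1703 rows 5
```

Emit:
servo_tool:
  series:
    - [[-0.028,0.05,0,0,0,0.036,0],[-0.028,0.05,0,0,0,0.072,0],[-0.028,0.05,0,0,0,0.108,0],[-0.028,0.05,0,0,0,0.144,0],[-0.028,0.05,0.05,0,0,0.168,0],[-0.028,0.05,0.1,0,0,0.168,0],[-0.028,0.05,0.1,0,0,0.168,0],[-0.028,0.05,0.1,0,0,0.168,0]]

```text
time_s: 8.45
tool_pos: [0.6483, -0.1099, 0.1231]
tool_rot: [-180.0, 0.1, -2.5]
force: [0.8, 0.4, -0.3]
grip_width: 0.0158
grasp_force: 20.0
```

```bash
python3 plan.py 0.6517 -0.1156 0.06 -3.3  0.6517 -0.1156 0.02 -3.3;python3 -c "
from h import *;from cell import eyes,env
c=eyes.read_camera('scene');crop(c,180,150,380,300,3.5,'pics/s3.png')"
```

```text
t 8.45 pos [ 0.6483 -0.1099  0.1231] rot [-1.7999e+02  1.5000e-01 -2.5000e+00] grip 0.0158 F [ 0.8  0.4 -0.3] q7 [ 17.  23. -12.  88.   5.  69. -89.]
[0.012, 0.018, 0.21] wz 0.0045 rows 2
[0.012, 0.018, 0.344] wz 0.0045 rows 3
```

View pics/s3.png

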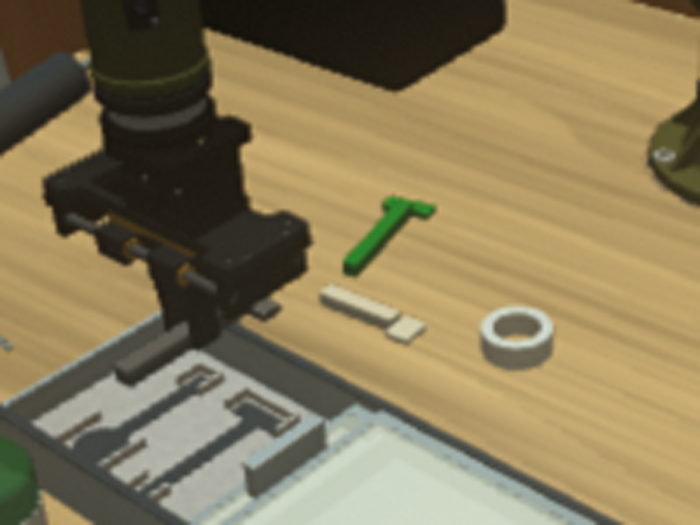

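Emit:
servo_tool:
  series:
    - [[0.011,0.019,0.05,0,0,0.003,0],[0.011,0.019,0.1,0,0,0.003,0],[0.011,0.019,0.15,0,0,0.003,0],[0.011,0.019,0.2,0,0,0.003,0],[0.011,0.019,0.21,0,0,0.003,0],[0.011,0.019,0.21,0,0,0.003,0],[0.011,0.019,0.21,0,0,0.003,0]]

```text
time_s: 9.08
tool_pos: [0.6528, -0.1162, 0.0616]
tool_rot: [180.0, -0.0, -3.1]
force: [-0.0, 0.1, -0.1]
grip_width: 0.0152
grasp_force: 20.0
```

```bash
python3 plan.py 0.6517 -0.1156 0.016 -3.3
```

```text
t 9.08 pos [ 0.6528 -0.1162  0.0616] rot [ 1.7999e+02 -5.0000e-02 -3.0800e+00] grip 0.0152 F [-0.   0.1 -0.1] q7 [ 17.  27. -12.  91.   6.  63. -89.]
[-0.004, -0.002, 0.152] wz 0.0012 rows 2
```

Emit:
servo_tool:
  series:
    - [[-0.003,-0.002,0.04,0,0,0,0],[-0.003,-0.002,0.08,0,0,0,0],[-0.003,-0.002,0.11,0,0,0,0],[-0.003,-0.002,0.13,0,0,0,0],[-0.003,-0.002,0.148,0,0,0,0],[-0.003,-0.002,0.148,0,0,0,0],[-0.003,-0.002,0.148,0,0,0,0]]

```text
time_s: 9.67
tool_pos: [0.6515, -0.1152, 0.0165]
tool_rot: [180.0, -0.0, -3.1]
force: [-1.0, 0.5, 0.1]
grip_width: 0.0158
grasp_force: 20.0
```

```bash
python3 plan.py 0.6517 -0.1156 0.016 -3.3
```

```text
t 9.67 pos [ 0.6515 -0.1152  0.0165] rot [ 1.80e+02 -1.00e-02 -3.06e+00] grip 0.0158 F [-1.   0.5  0.1] q7 [ 16.  30. -11.  93.   7.  58. -90.]
[0.001, 0.001, 0.002] wz 0.0014 rows 1
```

Emit:
servo_tool:
  series:
    - [[0,0,0,0,0,0,0.35],[0,0,0,0,0,0,0.35],[0,0,0,0,0,0,0.35],[0,0,0,0,0,0,0.35],[0,0,-0.1,0,0,0,0.35],[0,0,-0.2,0,0,0,0.4],[0,0,-0.35,0,0,0,0.4],[-0.1,0.2,-0.4,0,0,0,0.5],[-0.2,0.35,-0.4,0,0,0,0.6],[-0.4,0.6,-0.4,0,0,0,0.6],[-0.4,0.6,-0.4,0,0,0,0.6],[-0.4,0.6,-0.4,0,0,0,0.6]]

```text
time_s: 10.67
tool_pos: [0.5272, -0.2821, 0.137]
tool_rot: [180.0, -0.0, -3.0]
force: [-0.4, -0.2, 0.1]
grip_width: 0.0511
grasp_force: 0.0
```

```bash
python3 plan.py 0.655 -0.0185 0.12 -3.15;python3 -c "
from h import *;from cell import eyes,env
c=eyes.read_camera('top');crop(c,290,100,420,200,6,'pics/t4.png');np.savez('t4.npz',**c)"
```

```text
t 10.67 pos [ 0.5272 -0.2821  0.137 ] rot [ 1.7997e+02 -5.0000e-02 -3.0500e+00] grip 0.0511 F [-0.4 -0.2  0.1] q7 [ 32.  15.  -7.  97.   2.  68. -69.]
[0.379, -0.9, 0.057] wz 0.0006 rows 8
```

View pics/t4.png

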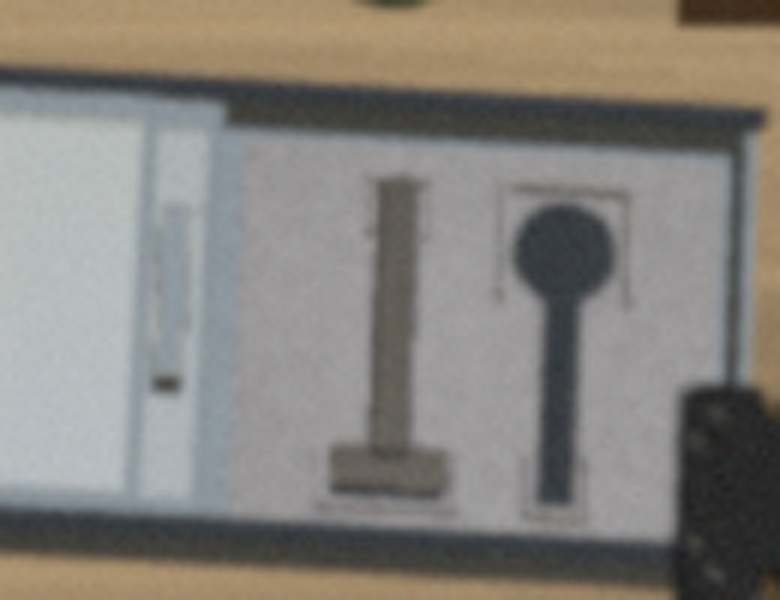

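Scraper is seated between its ribs (tail 178, head end 495 within rib 508). Now I'll close door_lo using its pull at crop (172,290).

```bash
python3 - <<'E'
from h import *
c=dict(np.load('t4.npz'));print(w(c,318.3,147.9,.074))
E
python3 plan.py 0.655 -0.0185 0.12 -3.15
```

```text
[ 0.65504021 -0.02239849  0.074     ]
t 10.72 pos [ 0.5199 -0.2925  0.137 ] rot [179.61   0.24  -3.74] grip 0.0516 F [-5.8 -6.   0. ] q7 [ 32.  15.  -7.  97.   2.  68. -69.]
[0.39, -0.941, 0.057] wz -0.0033 rows 8
```

Emit:
servo_tool:
  series:
    - [[0.1,-0.3,0,0,0,0,0.6],[0.1,-0.3,0,0,0,0,0.6],[0.1,-0.3,0,0,0,0,0.6],[0.38,-0.9,0.0,0,0,0,0.6],[0.38,-0.9,0.0,0,0,0,0.6],[0.38,-0.9,0.0,0,0,0,0.6],[0.38,-0.9,0.0,0,0,0,0.6],[0.38,-0.9,0.0,0,0,0,0.6],[0.38,-0.9,0.0,0,0,0,0.6],[0.38,-0.9,0.0,0,0,0,0.6],[0.38,-0.9,0.0,0,0,0,0.6],[0.38,-0.9,0.0,0,0,0,0.6]]

```text
time_s: 11.72
tool_pos: [0.6563, -0.0192, 0.1363]
tool_rot: [179.9, 0.0, -3.2]
force: [0.5, -0.4, -0.8]
grip_width: 0.0522
grasp_force: 0.0
```

```bash
python3 plan.py 0.655 -0.0185 0.061 -3.15
```

```text
t 11.72 pos [ 0.6563 -0.0192  0.1363] rot [ 1.7992e+02  3.0000e-02 -3.1800e+00] grip 0.0522 F [ 0.5 -0.4 -0.8] q7 [ 11.  23. -15.  88.   6.  70. -98.]
[-0.005, -0.002, 0.251] wz -0.0002 rows 2
```

Emit:
servo_tool:
  series:
    - [[0,0.01,0.08,0,0,0,0.6],[0,0.01,0.16,0,0,0,0.6],[0,0.01,0.25,0,0,0,0.6],[0,0.01,0.25,0,0,0,0.6],[0,0.01,0.25,0,0,0,0.6],[0,0.01,0.25,0,0,0,0],[0,0.01,0.25,0,0,0,0],[0,0.01,0.25,0,0,0,0],[0,0.01,0.25,0,0,0,0],[0,0.01,0.25,0,0,0,0],[0,0.01,0.25,0,0,0,0],[0,0.01,0.25,0,0,0,0]]

```text
time_s: 12.72
tool_pos: [0.6566, -0.0218, 0.0618]
tool_rot: [179.8, -0.0, -3.1]
force: [-0.7, -7.0, 1.7]
grip_width: 0.0133
grasp_force: 3.5
```

Emit:
servo_tool:
  series:
    - [[0,0.04,0,0,0,0,0],[0,0.1,0,0,0,0,0],[0,0.17,0,0,0,0,0],[0,0.24,0,0,0,0,0],[0,0.31,0,0,0,0,0],[0,0.38,0,0,0,0,0],[0,0.45,0,0,0,0,0],[0,0.52,0,0,0,0,0],[0,0.59,0,0,0,0,0],[0,0.65,0,0,0,0,0],[0,0.69,0,0,0,0,0],[0,0.69,0,0,0,0,0]]

```text
time_s: 13.72
tool_pos: [0.6445, -0.2319, 0.0618]
tool_rot: [179.8, 0.0, -3.3]
force: [-2.5, -2.9, 3.8]
grip_width: 0.0119
grasp_force: 20.0
```

```bash
python3 plan.py 0.6447 -0.2294 0.061 -3.15
```

```text
t 13.72 pos [ 0.6445 -0.2319  0.0618] rot [ 1.7983e+02  1.0000e-02 -3.3300e+00] grip 0.0119 F [-2.5 -2.9  3.8] q7 [ 26.  29. -11.  87.   6.  64. -80.]
[0.0, -0.008, 0.003] wz -0.001 rows 1
```

Emit:
servo_tool:
  series:
    - [[0,0,0,0,0,0,0.5],[0,0,0,0,0,0,0.5],[0,0,0,0,0,0,0.5],[0,0,-0.1,0,0,0,0.5],[0,0,-0.2,0,0,0,0.6],[0,-0.1,-0.25,0,0,0,0.6],[0,-0.24,-0.25,0,0,0,0.6],[0,-0.38,-0.25,0,0,0,0.6],[0,-0.52,-0.25,0,0,0,0.6],[0,-0.66,-0.25,0,0,0,0.6],[0,-0.8,-0.25,0,0,0,0.6],[0,-0.9,-0.25,0,0,0,0.6]]

```text
time_s: 14.72
tool_pos: [0.6591, 0.0499, 0.1365]
tool_rot: [-179.8, 0.0, -2.7]
force: [0.7, 1.0, -0.6]
grip_width: 0.052
grasp_force: 0.0
```

Emit:
servo_tool:
  series:
    - [[0,-0.1,0,0,0,0,0.6],[0,-0.23,0,0,0,0,0.6],[0,-0.36,0,0,0,0,0.6],[0,-0.48,0,0,0,0,0.6],[0,-0.57,0,0,0,0,0.6],[0,-0.6,0,0,0,0,0.6],[0,-0.6,0,0,0,0,0.6],[0,-0.6,0,0,0,0,0.6],[0,-0.6,0,0,0,0,0.6]]

```text
time_s: 15.47
tool_pos: [0.6698, 0.2202, 0.1361]
tool_rot: [179.9, 0.0, -3.2]
force: [-0.4, -0.4, 0.1]
grip_width: 0.0519
grasp_force: 0.0
```

```bash
python3 plan.py 0.6685 0.2195 0.061 -3.15
```

```text
t 15.47 pos [0.6698 0.2202 0.1361] rot [179.89   0.    -3.17] grip 0.0519 F [-0.4 -0.4  0.1] q7 [  -6.   29.  -20.   80.   10.   73. -120.]
[-0.004, 0.002, 0.25] wz -0.0001 rows 2
```

Emit:
servo_tool:
  series:
    - [[0,0.003,0.08,0,0,0,0.6],[0,0.003,0.16,0,0,0,0.6],[0,0.003,0.25,0,0,0,0.6],[0,0.003,0.25,0,0,0,0.6],[0,0.003,0.25,0,0,0,0.6],[0,0.003,0.25,0,0,0,0],[0,0.003,0.25,0,0,0,0],[0,0.003,0.25,0,0,0,0],[0,0.003,0.25,0,0,0,0],[0,0.003,0.25,0,0,0,0],[0,0.003,0.25,0,0,0,0],[0,0.003,0.25,0,0,0,0]]

```text
time_s: 16.47
tool_pos: [0.6699, 0.2228, 0.0623]
tool_rot: [-179.9, -0.1, -3.0]
force: [0.7, 1.8, 1.4]
grip_width: 0.0133
grasp_force: 0.8
```

Emit:
servo_tool:
  series:
    - [[0,0.04,0,0,0,0,0],[0,0.1,0,0,0,0,0],[0,0.17,0,0,0,0,0],[0,0.24,0,0,0,0,0],[0,0.31,0,0,0,0,0],[0,0.38,0,0,0,0,0],[0,0.45,0,0,0,0,0],[0,0.52,0,0,0,0,0],[0,0.59,0,0,0,0,0],[0,0.66,0,0,0,0,0],[0,0.71,0,0,0,0,0],[0,0.71,0,0,0,0,0]]

```text
time_s: 17.47
tool_pos: [0.6575, 0.0113, 0.0621]
tool_rot: [-179.7, 0.1, -3.1]
force: [-2.9, 4.9, 4.5]
grip_width: 0.0117
grasp_force: 20.0
```

```bash
python3 plan.py
```

```text
t 17.47 pos [0.6575 0.0113 0.0621] rot [-1.7968e+02  6.0000e-02 -3.1000e+00] grip 0.0117 F [-2.9  4.9  4.5] q7 [  10.   27.  -17.   91.    8.   63. -102.]
```

Emit:
servo_tool:
  series:
    - [[0,0,0,0,0,0,0.5],[0,0,0,0,0,0,0.5],[0,0,0,0,0,0,0.5],[0,0,-0.1,0,0,0,0.5],[0,0,-0.2,0,0,0,0.5],[-0.06,0.05,-0.25,0,0,-0.035,0.5],[-0.16,0.12,-0.25,0,0,-0.07,0.5],[-0.26,0.19,-0.25,0,0,-0.105,0.5],[-0.36,0.26,-0.25,0,0,-0.14,0.5],[-0.46,0.34,-0.25,0,0,-0.175,0.5],[-0.56,0.42,-0.25,0,0,-0.21,0.5],[-0.66,0.5,-0.25,0,0,-0.245,0.5]]

```text
time_s: 18.47
tool_pos: [0.4508, -0.1317, 0.1363]
tool_rot: [180.0, 0.0, 41.3]
force: [0.2, -0.7, 0.8]
grip_width: 0.0435
grasp_force: 0.0
```

```bash
python3 plan.py 0.431 -0.1395 0.10 92.7;python3 -c "
from h import *;from cell import eyes,env
c=eyes.read_camera('top');crop(c,110,90,430,330,2.5,'pics/t5.png');np.savez('t5.npz',**c)"
```

```text
t 18.47 pos [ 0.4508 -0.1317  0.1363] rot [1.7996e+02 4.0000e-02 4.1260e+01] grip 0.0435 F [ 0.2 -0.7  0.8] q7 [ 30.   1. -17. 114.   0.  66. -36.]
[-0.067, -0.024, 0.121] wz -0.2858 rows 8
```

View pics/t5.png

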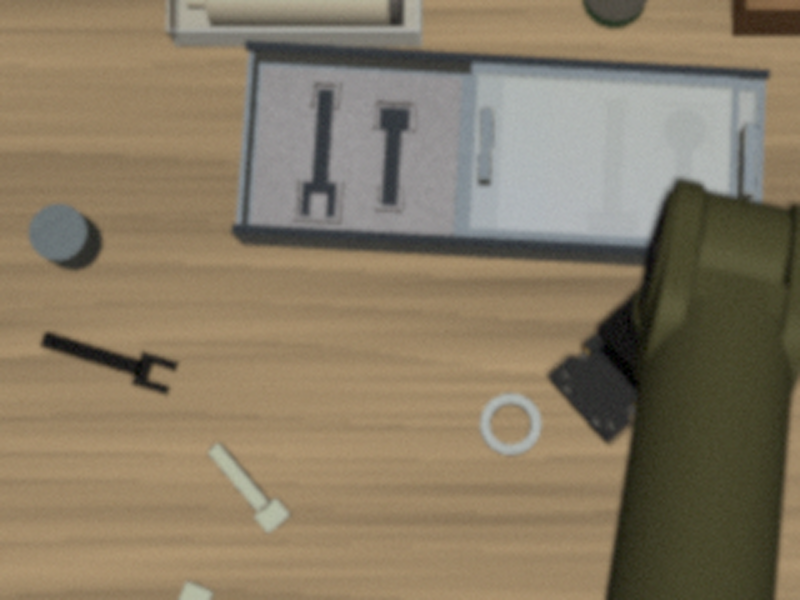

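The +y bay is open and the spanner unmoved. The opener is hidden from the top camera by the arm, so I'll check it in the scene view by colour.

Run:
```python
from h import *;from cell import eyes
a=dict(np.load('scene0.npz'));c=eyes.read_camera('scene')
u,v=map(int,px(a,(.431,-.1395,.012)));print(u,v)
for d in(a,c):
    f=d["frame"][v-30:v+30,u-50:u+35].astype(int);m=(f.min(2)>125)&(f.max(2)-f.min(2)<50)
    n,l,s,ce=cv2.connectedComponentsWithStats(m.astype('u1'));print([(s[i,4],(ce[i]+[u-50,v-30]).round(1),w(d,*(ce[i]+[u-50,v-30]),.012).round(4)) for i in range(1,n) if s[i,4]>20])
t=dict(np.load('t5.npz'));C=lambda u,v,z:w(t,110+(u+.5)/2.5-.5,90+(v+.5)/2.5-.5,z)
for n,p,q in(('opener',(389,205),(396,107)),('spanner',(326,90),(318.5,217))):
    A,B=C(*p,.012),C(*q,.012);print(n,(A+B)/2,np.linalg.norm(B-A),np.degrees(np.arctan2(*(B-A)[1::-1])))
```

```text
285 238
[(np.int32(66), array([282.5, 236. ]), array([ 0.4268, -0.1537,  0.012 ])), (np.int32(700), array([251.8, 258.5]), array([ 0.5609, -0.1519,  0.012 ])), (np.int32(39), array([295.5, 243.3]), array([ 0.4338, -0.0979,  0.012 ]))]
[(np.int32(66), array([282.5, 236. ]), array([ 0.4268, -0.1537,  0.012 ])), (np.int32(796), array([252.8, 257.8]), array([ 0.5571, -0.1517,  0.012 ])), (np.int32(39), array([295.5, 243.3]), array([ 0.4338, -0.0979,  0.012 ]))]
opener [0.66350891 0.10445786 0.012     ] 0.10013823777862367 -3.903353388262773
spanner [0.66638952 0.17430594 0.012     ] 0.12957219582038046 177.10229702105235
```

Opener unmoved. Next I grasp it.

Emit:
servo_tool:
  series:
    - [[-0.067,-0.023,0,0,0,-0.036,0.5],[-0.067,-0.023,0,0,0,-0.072,0.5],[-0.067,-0.023,0,0,0,-0.108,0.5],[-0.067,-0.023,0,0,0,-0.144,0.5],[-0.067,-0.023,0,0,0,-0.18,0.5],[-0.067,-0.023,0.03,0,0,-0.216,0.5],[-0.067,-0.023,0.06,0,0,-0.252,0.5],[-0.067,-0.023,0.1,0,0,-0.286,0.5],[-0.067,-0.023,0.1,0,0,-0.286,0.5],[-0.067,-0.023,0.1,0,0,-0.286,0.5]]

```text
time_s: 19.4
tool_pos: [0.4328, -0.138, 0.1061]
tool_rot: [-179.9, -0.0, 92.3]
force: [0.9, -0.6, -0.5]
grip_width: 0.0435
grasp_force: 0.0
```

```bash
python3 plan.py 0.431 -0.1395 0.0045 92.7
```

```text
t 19.4 pos [ 0.4328 -0.138   0.1061] rot [-1.7993e+02 -1.0000e-02  9.2270e+01] grip 0.0435 F [ 0.9 -0.6 -0.5] q7 [ 31.   1. -17. 117.   0.  62.  16.]
[-0.005, -0.006, 0.339] wz -0.0024 rows 3
```

Emit:
servo_tool:
  series:
    - [[-0.005,-0.006,0.1,0,0,-0.002,0.5],[-0.005,-0.006,0.2,0,0,-0.002,0.5],[-0.005,-0.006,0.3,0,0,-0.002,0.5],[-0.005,-0.006,0.338,0,0,-0.002,0.5],[-0.005,-0.006,0.338,0,0,-0.002,0.5],[-0.005,-0.006,0.338,0,0,-0.002,0.0],[-0.005,-0.006,0.338,0,0,-0.002,0.0],[-0.005,-0.006,0.338,0,0,-0.002,0.0],[-0.005,-0.006,0.338,0,0,-0.002,0.0],[-0.005,-0.006,0.338,0,0,-0.002,0.0],[-0.005,-0.006,0.338,0,0,-0.002,0.0],[-0.005,-0.006,0.338,0,0,-0.002,0.0]]

```text
time_s: 20.4
tool_pos: [0.432, -0.14, 0.006]
tool_rot: [179.9, 0.0, 92.8]
force: [-0.8, -0.3, 6.0]
grip_width: 0.0159
grasp_force: 20.0
```

```bash
python3 plan.py 0.6635 0.105 0.1545 -3.3
```

```text
t 20.4 pos [ 0.432 -0.14   0.006] rot [1.7993e+02 5.0000e-02 9.2790e+01] grip 0.0159 F [-0.8 -0.3  6. ] q7 [ 30.   9. -16. 122.   3.  49.  15.]
[0.778, 0.811, -0.495] wz 0.5338 rows 14
```

Emit:
servo_tool:
  series:
    - [[0,0,-0.13,0,0,0,0],[0,0,-0.26,0,0,0,0],[0,0,-0.4,0,0,0,0],[0,0.08,-0.5,0,0,0.04,0],[0.07,0.16,-0.5,0,0,0.08,0],[0.16,0.25,-0.5,0,0,0.12,0],[0.25,0.34,-0.5,0,0,0.16,0],[0.34,0.43,-0.5,0,0,0.2,0],[0.43,0.52,-0.5,0,0,0.24,0],[0.52,0.61,-0.5,0,0,0.28,0],[0.61,0.69,-0.5,0,0,0.32,0],[0.7,0.76,-0.5,0,0,0.36,0]]

```text
time_s: 21.4
tool_pos: [0.65, 0.0832, 0.1543]
tool_rot: [-180.0, 0.0, 31.3]
force: [-0.0, -0.9, 0.0]
grip_width: 0.0157
grasp_force: 20.0
```

```bash
python3 plan.py 0.6635 0.105 0.12 -3.2
```

```text
t 21.4 pos [0.65   0.0832 0.1543] rot [-179.97    0.     31.35] grip 0.0157 F [-0.  -0.9  0. ] q7 [  7.  23. -22.  87.   9.  72. -74.]
[0.076, -0.039, 0.114] wz 0.1919 rows 5
```

Emit:
servo_tool:
  series:
    - [[0.076,-0.035,0,0,0,0.036,0],[0.076,-0.035,0,0,0,0.072,0],[0.076,-0.035,0,0,0,0.108,0],[0.076,-0.035,0,0,0,0.144,0],[0.076,-0.035,0.05,0,0,0.178,0],[0.076,-0.035,0.1,0,0,0.178,0],[0.076,-0.035,0.1,0,0,0.178,0],[0.076,-0.035,0.1,0,0,0.178,0],[0.076,-0.035,0.1,0,0,0.178,0]]

```text
time_s: 22.15
tool_pos: [0.6628, 0.1023, 0.1255]
tool_rot: [-180.0, -0.0, -0.3]
force: [-0.5, 0.0, -1.1]
grip_width: 0.0159
grasp_force: 20.0
```

```bash
python3 plan.py 0.6635 0.105 0.061 -3.2
```

```text
t 22.15 pos [0.6628 0.1023 0.1255] rot [-1.7999e+02 -2.0000e-02 -3.2000e-01] grip 0.0159 F [-0.5  0.  -1.1] q7 [   2.   25.  -17.   86.    7.   70. -106.]
[0.002, -0.009, 0.215] wz 0.016 rows 2
```

Emit:
servo_tool:
  series:
    - [[0.002,-0.009,0.05,0,0,0.016,0],[0.002,-0.009,0.1,0,0,0.016,0],[0.002,-0.009,0.15,0,0,0.016,0],[0.002,-0.009,0.2,0,0,0.016,0],[0.002,-0.009,0.215,0,0,0.016,0],[0.002,-0.009,0.215,0,0,0.016,0],[0.002,-0.009,0.215,0,0,0.016,0]]

```text
time_s: 22.73
tool_pos: [0.6638, 0.105, 0.0616]
tool_rot: [-180.0, -0.1, -3.2]
force: [0.3, -0.6, -0.9]
grip_width: 0.0152
grasp_force: 20.0
```

```bash
python3 plan.py 0.6635 0.105 0.0175 -3.2
```

```text
t 22.73 pos [0.6638 0.105  0.0616] rot [-1.7998e+02 -7.0000e-02 -3.2200e+00] grip 0.0152 F [ 0.3 -0.6 -0.9] q7 [   1.   28.  -16.   89.    8.   63. -110.]
[-0.001, 0.0, 0.147] wz -0.0001 rows 2
```

Emit:
servo_tool:
  series:
    - [[-0.001,0,0.04,0,0,0,0],[-0.001,0,0.08,0,0,0,0],[-0.001,0,0.11,0,0,0,0],[-0.001,0,0.13,0,0,0,0],[-0.001,0,0.147,0,0,0,0],[-0.001,0,0.147,0,0,0,0],[-0.001,0,0.147,0,0,0,0]]

```text
time_s: 23.32
tool_pos: [0.6625, 0.1047, 0.0173]
tool_rot: [180.0, 0.1, -3.2]
force: [-4.7, -0.2, 6.8]
grip_width: 0.0159
grasp_force: 20.0
```

Emit:
servo_tool:
  series:
    - [[0,0,0,0,0,0,0.35],[0,0,0,0,0,0,0.35],[0,0,0,0,0,0,0.35],[0,0,0,0,0,0,0.35],[0,0,-0.1,0,0,0,0.35],[0,0,-0.2,0,0,0,0.35],[0,0,-0.35,0,0,0,0.4],[-0.1,0,-0.45,0,0,-0.03,0.5],[-0.22,0,-0.45,0,0,-0.06,0.5],[-0.34,0,-0.45,0,0,-0.09,0.5],[-0.46,0,-0.45,0,0,-0.12,0.5],[-0.58,0,-0.45,0,0,-0.15,0.5]]

```text
time_s: 24.32
tool_pos: [0.4875, 0.1147, 0.1513]
tool_rot: [180.0, -0.0, 24.0]
force: [-0.3, -0.1, 1.2]
grip_width: 0.0434
grasp_force: 0.0
```

```bash
python3 plan.py 0.4613 0.3813 0.1 72.5;python3 -c "
from h import *;from cell import eyes,env
c=eyes.read_camera('top');crop(c,110,100,300,250,4,'pics/t6.png');np.savez('t6.npz',**c)"
```

```text
t 24.32 pos [0.4875 0.1147 0.1513] rot [ 1.7998e+02 -1.0000e-02  2.4050e+01] grip 0.0434 F [-0.3 -0.1  1.2] q7 [  6.   4. -23. 109.   2.  68. -84.]
[0.282, -0.847, 0.171] wz -0.2692 rows 7
```

View pics/t6.png

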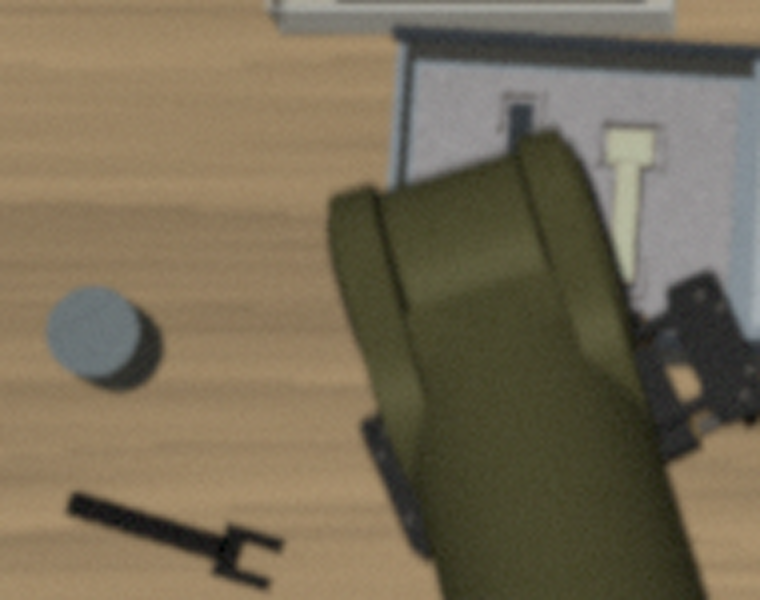

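Opener lies in its compartment (head at 630,145). Spanner runs from tail (75,503) to fork end (276,567). Re-measuring it.

```bash
python3 - <<'E'
from h import *
t=dict(np.load('t6.npz'));C=lambda u,v,z:w(t,110+(u+.5)/4-.5,100+(v+.5)/4-.5,z)
A,B=C(71,502,.014),C(275.5,566.5,.008);A[2]=B[2]=0;print((A+B)/2,np.linalg.norm(B-A),np.degrees(np.arctan2(*(B-A)[1::-1])))
A,B=C(74,503,.016),C(228,547,.016);print('handle yaw',np.degrees(np.arctan2(*(B-A)[1::-1])))
f=t["frame"].astype(int)[215:250,120:190];m=(f.max(2)<60).astype('u1');ys,xs=np.nonzero(m);k=xs<40
# handle blob only
P=np.array([w(t,x+120,y+215,.014)[:2] for x,y in zip(xs[k],ys[k])]);c0=P.mean(0);u,s,v=np.linalg.svd(P-c0);print(len(P),c0,v[0],np.degrees(np.arctan2(v[0][1],v[0][0])),((P-c0)@v[0]).min(),((P-c0)@v[0]).max())
E
python3 plan.py 0.4613 0.3813 0.1 72.7
```

```text
[0.46155347 0.3818008  0.        ] 0.1295937997336426 -107.82015415891487
handle yaw -106.32563498744535
161 [0.46852423 0.40355836] [0.30825255 0.95130456] 72.04604714922844 -0.0408313253104268 0.0414339108167509
t 24.37 pos [0.4792 0.1153 0.1496] rot [-179.95    0.53   24.5 ] grip 0.0434 F [-6.9 -0.  -1.8] q7 [  6.   4. -23. 109.   2.  68. -83.]
[0.313, -0.832, 0.165] wz -0.2678 rows 7
```

Emit:
servo_tool:
  series:
    - [[0.05,-0.12,0,0,0,-0.036,0.5],[0.1,-0.24,0,0,0,-0.072,0.5],[0.15,-0.36,0,0,0,-0.108,0.5],[0.2,-0.48,0,0,0,-0.144,0.5],[0.25,-0.6,0,0,0,-0.18,0.5],[0.3,-0.72,0,0,0,-0.216,0.5],[0.31,-0.83,0.05,0,0,-0.25,0.5],[0.31,-0.83,0.1,0,0,-0.266,0.5],[0.31,-0.83,0.15,0,0,-0.266,0.5],[0.31,-0.83,0.15,0,0,-0.266,0.5],[0.31,-0.83,0.15,0,0,-0.266,0.5]]

```text
time_s: 25.28
tool_pos: [0.4736, 0.3794, 0.1055]
tool_rot: [-179.9, 0.1, 71.6]
force: [-0.5, 0.8, 1.0]
grip_width: 0.0436
grasp_force: 0.0
```

```bash
python3 plan.py 0.4613 0.3815 0.0055 72.3
```

```text
t 25.28 pos [0.4736 0.3794 0.1055] rot [-1.7993e+02  1.0000e-01  7.1620e+01] grip 0.0436 F [-0.5  0.8  1. ] q7 [-12.  22. -36.  96.  14.  66. -70.]
[-0.006, -0.041, 0.333] wz -0.0038 rows 3
```

Emit:
servo_tool:
  series:
    - [[-0.006,-0.041,0.05,0,0,-0.004,0.5],[-0.006,-0.041,0.15,0,0,-0.004,0.5],[-0.006,-0.041,0.25,0,0,-0.004,0.5],[-0.006,-0.041,0.333,0,0,-0.004,0.5],[-0.006,-0.041,0.333,0,0,-0.004,0.5],[-0.006,-0.041,0.333,0,0,-0.004,0.0],[-0.006,-0.041,0.333,0,0,-0.004,0.0],[-0.006,-0.041,0.333,0,0,-0.004,0.0],[-0.006,-0.041,0.333,0,0,-0.004,0.0],[-0.006,-0.041,0.333,0,0,-0.004,0.0],[-0.006,-0.041,0.333,0,0,-0.004,0.0],[-0.006,-0.041,0.333,0,0,-0.004,0.0]]

```text
time_s: 26.28
tool_pos: [0.4624, 0.3828, 0.0079]
tool_rot: [179.9, -0.1, 72.4]
force: [-0.8, -1.9, 5.4]
grip_width: 0.0159
grasp_force: 20.0
```

```bash
python3 plan.py 0.6665 0.1748 0.1545 -3.15
```

```text
t 26.28 pos [0.4624 0.3828 0.0079] rot [ 1.7991e+02 -8.0000e-02  7.2380e+01] grip 0.0159 F [-0.8 -1.9  5.4] q7 [-14.  27. -34. 102.  18.  56. -73.]
[-0.455, 0.858, -0.489] wz 0.4196 rows 11
```

Emit:
servo_tool:
  series:
    - [[0,0,-0.13,0,0,0,0],[0,0,-0.26,0,0,0,0],[0,0,-0.4,0,0,0,0],[-0.03,0.06,-0.48,0,0,0.039,0],[-0.08,0.16,-0.48,0,0,0.078,0],[-0.14,0.26,-0.48,0,0,0.117,0],[-0.2,0.37,-0.48,0,0,0.156,0],[-0.26,0.48,-0.48,0,0,0.195,0],[-0.31,0.58,-0.48,0,0,0.234,0],[-0.36,0.68,-0.48,0,0,0.273,0],[-0.41,0.78,-0.48,0,0,0.312,0],[-0.45,0.85,-0.48,0,0,0.351,0]]

```text
time_s: 27.28
tool_pos: [0.6658, 0.1728, 0.1501]
tool_rot: [179.9, -0.0, 8.7]
force: [-0.2, -1.2, -0.6]
grip_width: 0.0158
grasp_force: 20.0
```

```bash
python3 plan.py 0.668 0.1748 0.12 -3.15
```

```text
t 27.28 pos [0.6658 0.1728 0.1501] rot [ 1.799e+02 -1.000e-02  8.700e+00] grip 0.0158 F [-0.2 -1.2 -0.6] q7 [  -3.   26.  -19.   82.    9.   73. -104.]
[0.008, -0.006, 0.1] wz 0.0658 rows 2
```

Emit:
servo_tool:
  series:
    - [[0.006,-0.004,0,0,0,0.03,0],[0.006,-0.004,0.05,0,0,0.064,0],[0.006,-0.004,0.1,0,0,0.064,0],[0.006,-0.004,0.15,0,0,0.064,0],[0.006,-0.004,0.2,0,0,0.064,0],[0.006,-0.004,0.28,0,0,0.064,0],[0.006,-0.004,0.28,0,0,0.064,0],[0.006,-0.004,0.28,0,0,0.064,0],[0.006,-0.004,0.28,0,0,0.064,0]]

```text
time_s: 28.03
tool_pos: [0.6658, 0.178, 0.0675]
tool_rot: [-180.0, -0.0, -2.3]
force: [0.4, -0.2, -0.3]
grip_width: 0.0158
grasp_force: 20.0
```

```bash
python3 plan.py 0.668 0.1748 0.02 -3.15
```

```text
t 28.03 pos [0.6658 0.178  0.0675] rot [-1.7999e+02 -4.0000e-02 -2.3100e+00] grip 0.0158 F [ 0.4 -0.2 -0.3] q7 [  -5.   30.  -17.   86.    9.   65. -116.]
[0.008, 0.01, 0.158] wz 0.0046 rows 2
```

Emit:
servo_tool:
  series:
    - [[0.008,0.01,0,0,0,0.005,0],[0.008,0.01,0,0,0,0.005,0],[0.008,0.01,0.04,0,0,0.005,0],[0.008,0.01,0.06,0,0,0.005,0],[0.008,0.01,0.06,0,0,0.005,0],[0.008,0.01,0.06,0,0,0.005,0]]

```text
time_s: 28.53
tool_pos: [0.6668, 0.1746, 0.0474]
tool_rot: [180.0, 0.1, -3.2]
force: [0.7, 0.0, 0.2]
grip_width: 0.016
grasp_force: 20.0
```

```bash
python3 plan.py 0.668 0.1748 0.02 -3.15
```

```text
t 28.53 pos [0.6668 0.1746 0.0474] rot [ 1.7996e+02  1.2000e-01 -3.2000e+00] grip 0.016 F [0.7 0.  0.2] q7 [  -5.   31.  -16.   87.    9.   63. -116.]
[0.004, -0.001, 0.091] wz -0.0003 rows 1
```

Emit:
servo_tool:
  series:
    - [[0.003,0,0.03,0,0,0,0],[0.003,0,0.055,0,0,0,0],[0.003,0,0.075,0,0,0,0],[0.003,0,0.091,0,0,0,0],[0.003,0,0.091,0,0,0,0],[0.003,0,0.091,0,0,0,0]]

```text
time_s: 29.03
tool_pos: [0.6684, 0.1746, 0.0207]
tool_rot: [180.0, 0.0, -3.2]
force: [-0.0, -0.5, -0.5]
grip_width: 0.016
grasp_force: 20.0
```

```bash
python3 plan.py 0.668 0.1748 0.02 -3.15
```

```text
t 29.03 pos [0.6684 0.1746 0.0207] rot [ 1.7999e+02  3.0000e-02 -3.2200e+00] grip 0.016 F [-0.  -0.5 -0.5] q7 [  -5.   33.  -16.   88.   10.   61. -117.]
[-0.001, -0.0, 0.002] wz -0.0004 rows 1
```

Emit:
servo_tool:
  series:
    - [[0,0,0.003,0,0,0,0.35],[0,0,0,0,0,0,0.35],[0,0,0,0,0,0,0.35],[0,0,0,0,0,0,0.35],[0,0,-0.1,0,0,0,0.35],[0,0,-0.2,0,0,0,0.35],[0,0,-0.35,0,0,0,0.4],[0,0.13,-0.38,0,0,0,0.6],[0,0.26,-0.38,0,0,0,0.6],[0,0.39,-0.38,0,0,0,0.6],[0,0.52,-0.38,0,0,0,0.6],[0,0.6,-0.38,0,0,0,0.6]]

```text
time_s: 30.03
tool_pos: [0.6582, -0.0114, 0.1358]
tool_rot: [179.8, -0.0, -3.5]
force: [0.8, -1.1, 0.3]
grip_width: 0.0508
grasp_force: 0.0
```

```bash
python3 plan.py 0.6572 0.0113 0.061 -3.15;python3 -c "
from h import *;from cell import eyes,env
c=eyes.read_camera('top');crop(c,200,100,330,200,6,'pics/t7.png');np.savez('t7.npz',**c)"
```

```text
t 30.03 pos [ 0.6582 -0.0114  0.1358] rot [ 1.7981e+02 -5.0000e-02 -3.5000e+00] grip 0.0508 F [ 0.8 -1.1  0.3] q7 [  9.  23. -14.  88.   6.  70. -99.]
[-0.008, -0.075, 0.249] wz -0.0019 rows 2
```

View pics/t7.png

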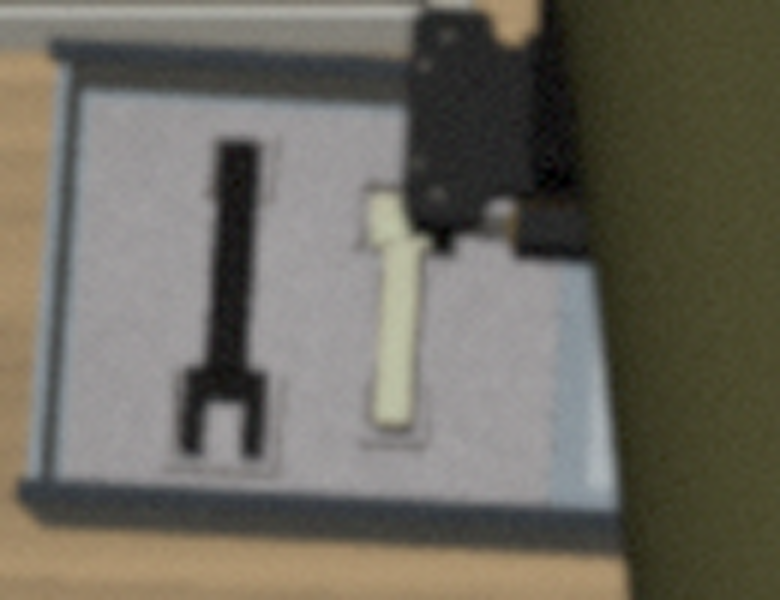

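Spanner (head down at 222,420) and opener (head up at 385,215) both lie within their ribs. I'll shut door_hi now.

Emit:
servo_tool:
  series:
    - [[0,-0.06,0,0,0,0,0.6],[0,-0.06,0.05,0,0,0,0.6],[0,-0.06,0.1,0,0,0,0.6],[0,-0.06,0.1,0,0,0,0.6]]

```text
time_s: 30.42
tool_pos: [0.6574, 0.0135, 0.1023]
tool_rot: [180.0, 0.3, -3.2]
force: [-1.1, 0.0, -1.0]
grip_width: 0.0525
grasp_force: 0.0
```

```bash
python3 plan.py 0.6575 0.0113 0.061 -3.15
```

```text
t 30.42 pos [0.6574 0.0135 0.1023] rot [179.99   0.29  -3.16] grip 0.0525 F [-1.1  0.  -1. ] q7 [   8.   25.  -14.   89.    6.   67. -101.]
[0.001, 0.007, 0.138] wz -0.0001 rows 1
```

Emit:
servo_tool:
  series:
    - [[0,0.006,0.05,0,0,0,0.6],[0,0.006,0.1,0,0,0,0.6],[0,0.006,0.137,0,0,0,0.6],[0,0.006,0.137,0,0,0,0.6],[0,0.006,0.137,0,0,0,0],[0,0.006,0.137,0,0,0,0],[0,0.006,0.137,0,0,0,0],[0,0.006,0.137,0,0,0,0],[0,0.006,0.137,0,0,0,0],[0,0.006,0.137,0,0,0,0],[0,0.006,0.137,0,0,0,0],[0,0.006,0.137,0,0,0,0]]

```text
time_s: 31.42
tool_pos: [0.6595, 0.0113, 0.0644]
tool_rot: [-180.0, -0.0, -3.2]
force: [-0.4, -0.7, 0.4]
grip_width: 0.0118
grasp_force: 20.0
```

Emit:
servo_tool:
  series:
    - [[0,-0.04,0,0,0,0,0],[0,-0.1,0,0,0,0,0],[0,-0.17,0,0,0,0,0],[0,-0.24,0,0,0,0,0],[0,-0.31,0,0,0,0,0],[0,-0.38,0,0,0,0,0],[0,-0.45,0,0,0,0,0],[0,-0.52,0,0,0,0,0],[0,-0.59,0,0,0,0,0],[0,-0.65,0,0,0,0,0],[0,-0.7,0,0,0,0,0],[0,-0.7,0,0,0,0,0]]

```text
time_s: 32.42
tool_pos: [0.6719, 0.2265, 0.0644]
tool_rot: [-179.8, -0.2, -3.0]
force: [2.3, 2.1, -1.0]
grip_width: 0.0119
grasp_force: 20.0
```

```bash
python3 plan.py
```

```text
t 32.42 pos [0.6719 0.2265 0.0644] rot [-179.76   -0.19   -2.96] grip 0.0119 F [ 2.3  2.1 -1. ] q7 [  -9.   32.  -17.   83.   10.   66. -120.]
```

Emit:
servo_tool:
  series:
    - [[0,0.005,0,0,0,0,0.5],[0,0.005,0,0,0,0,0.5],[0,0.005,0,0,0,0,0.5],[0,0.005,-0.1,0,0,0,0.5],[0,0.005,-0.2,0,0,0,0.5],[0,0,-0.3,0,0,0,0.5],[-0.1,0,-0.4,0,0,0,0.5],[-0.2,-0.1,-0.5,0,0,0,0.5],[-0.3,-0.2,-0.5,0,0,0,0.5],[-0.4,-0.3,-0.5,0,0,0,0.5],[-0.5,-0.4,-0.5,0,0,0,0.5],[-0.6,-0.5,-0.5,0,0,0,0.5]]

```text
time_s: 33.42
tool_pos: [0.5065, 0.3717, 0.2145]
tool_rot: [180.0, -0.0, -3.3]
force: [1.4, 0.2, -0.5]
grip_width: 0.0437
grasp_force: 0.0
```

Emit:
servo_tool:
  series:
    - [[0,-0.1,0,0,0,0,0.5],[0,-0.2,0,0,0,0,0.5],[0,-0.3,0,0,0,0,0.5],[0,-0.35,0,0,0,0,0.5],[0,-0.35,0,0,0,0,0.5],[0,-0.35,0,0,0,0,0.5],[0,-0.35,0,0,0,0,0.5]]

```text
time_s: 34.0
tool_pos: [0.5145, 0.4744, 0.2137]
tool_rot: [179.9, 0.0, -3.3]
force: [0.2, -0.1, 0.3]
grip_width: 0.0435
grasp_force: 0.0
```

```bash
python3 plan.py;python3 -c "
from h import *;from cell import eyes,env
c=eyes.read_camera('top');crop(c,200,100,420,200,3.6,'pics/t8.png');np.savez('t8.npz',**c)
c=eyes.read_camera('scene');crop(c,140,180,460,420,2.5,'pics/s8.png')"
```

```text
t 34.0 pos [0.5145 0.4744 0.2137] rot [ 1.7988e+02  1.0000e-02 -3.3200e+00] grip 0.0435 F [ 0.2 -0.1  0.3] q7 [ -28.   27.  -24.   75.   11.   81. -145.]
```

View pics/t8.png

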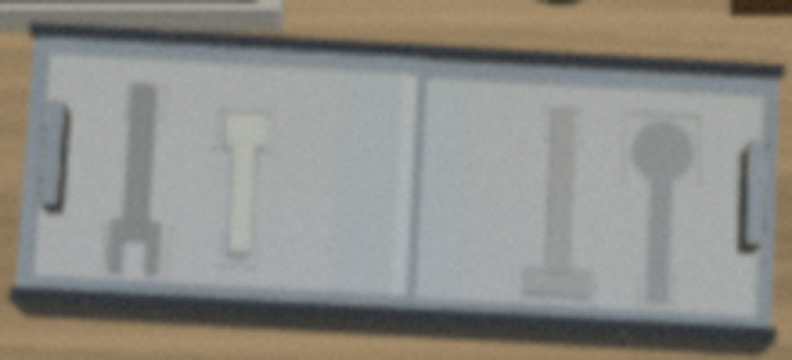

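View pics/s8.png

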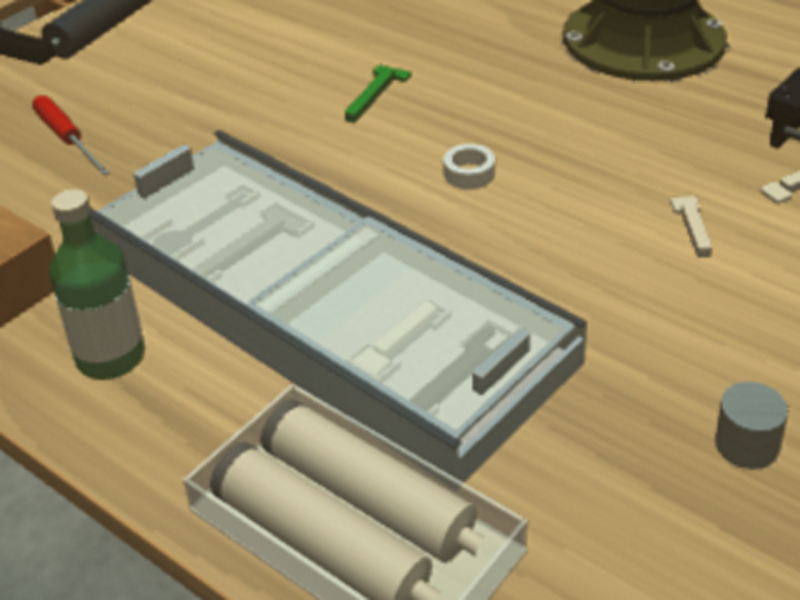

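The doors are shut (pulls at 55,157 and 755,197), all three tools lie in their outlines, and the arm is clear. I'm handing the job in.

```bash
python3 -c "
from cell import env
print(env.sign_off())"
```

```text
the job is handed in; nothing more can be done
None
```

I put the scraper, opener and spanner in their own compartments, shut both doors and handed the job in at about 34 s; the smoother was not on the bench, and sign-off gave no verdict, so the result is judged only by eye from the last pictures.

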